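# Lift a boiled egg with tongs and hold it over a bowl

## Task

Pick up the kitchen tongs, close them on the boiled egg in its wooden egg cup, lift it out and hold it up, to drain, over the middle of the small white bowl and well clear of its rim. Only the tongs may touch the egg, never the gripper. Finish while still holding the egg there in the tongs, and leave everything else standing where it is.

Things in the scene. Friction and masses are not known exactly. Their poses are not given: they have to be found in the camera images.
- tongs: Steel spring kitchen tongs lying on edge on the worktop, 250 mm long with the hanging loop, 0.14 kg, blades 4 thick and up to 26 tall. Origin on the hinge axis at the underside; +x runs midway between the two jaws from the hinge to the open tips; z up along the hinge axis. Carried, the tongs keep their place in the fingers; both jaws swing in equally about the middle.
- tongs_grip (a point): Where to grip across both blades (closing along the tongs' y): 100 mm ahead of the hinge, midway between them at rest, 13 above the underside. From 45 to 140 mm ahead of the hinge the blades are straight, nearly parallel, 26 tall; at rest 52 over their outsides here, squeezed to 44 enough to carry them, jaws still open (tip gap about 66); about 32 when closed on the egg.
- tongs_tips (a point): Midway between the tips' upright rubber-faced pads while open at rest: 205 mm ahead of the hinge, 13 above the underside; fixed to the right-hand jaw. Pads 36 long, 16 tall, gap 84 at rest; jaws there 18 tall (4 to 22 above the underside), 93 over the outsides. Close them on the egg's widest part or up to 5 mm above it.
- jaw (a joint): Closing angle of the tongs: 0 = open at rest, grows as they are squeezed; about 0.2 when closed on the egg, 0.30 at the stop. A spring opens them: it takes about 7 N on each blade at the grip point to begin closing, 9 N to close to the egg; 25 to 40 N of grip holds the egg firmly.
- egg: White boiled egg, 44 mm across at its widest and 57 tall, blunt end down, 0.055 kg, standing loose in the egg cup (its top about 69 above the worktop). Origin at the middle of its lower end, z along its long axis.
- egg_center (a point): Middle of the egg at its widest section, 24 mm above its lower end (36 above the worktop while in the cup).
- egg_cup: Low round wooden egg cup, 52 across at the foot, 48 at the rim, 22 tall, inner floor at 12. Origin at the centre of its underside. The egg stands clear above its rim: widest 14 mm above the rim. Loose, 0.15 kg.
- bowl: Small white round bowl, empty, 100 across at the rim, 50 tall. Origin at the centre of its underside. Loose, 0.25 kg. Behind the bowl and the egg cup, from x = 0.57 m on, stand a cabinet side panel and a stand mixer whose big bowl's rim is 215 high: swing the arm and carry the tongs in front of them.
- salt_shaker: Bystander, leave alone: glass salt shaker, 44 dia x 90 tall mm. Origin at the centre of its underside.
- garlic: Bystander, leave alone: garlic bulb, 56 x 56 x 56 mm. Origin at the centre of its underside.
- kitchen_timer: Bystander, leave alone: round kitchen timer, 70 dia x 53 tall mm. Origin at the centre of its underside.
There are look-alikes about, which are no part of the job. What is shaped like the egg but purple is not meant.

How it is judged:
By the outcome, as a careful person would: the job done as asked, in the order asked, and still so for the second after the job is handed in, while the arm keeps its last pose, push and grip.
It also fails if it takes over 56 s, if anything falls off the work surface, if the arm or the gripper's body presses on something with over 40 N, if the wrist force passes 120 N, or if a joint passes its speed limit or range.

## Robot

A 6-joint arm with a two-finger parallel gripper is mounted at the origin on a cart in front of the work surface, level with it; the furniture and walls round the work are solid. World frame = base frame: x ahead of the robot, y to its left, z up, the work surface at z = 0. Lengths are in m, angles in rad, forces in N, time in s.
With the tool pointing down it reaches from about 0.275 to 0.975 m from the base axis. Payload 8.4 kg.
Tool frame: the origin (TCP) lies at the very end of the fingers, on their centre line; the grasp point (between the pads) lies 19 mm behind it (tcp_to_grasp is the distance from the TCP to the grasp point, in m); z points along the fingers, y is the line along which they close (so a half turn about z gives the same grasp; the last joint's range is limited). The gripper opens to 92 mm and grips with 3 to 60 N. Pads are 20 mm wide; open, the fingers measure 128 mm over their backs; the gripper's body (75 mm by 189 mm) begins 69 mm behind the grasp point.
Start: joints at [1.146, 0.353, 1.633, -0, 1.155, -0.002], TCP at [0.256, 0.57, 0.215] pointing down, gripper open.
Joint ranges: [-2.63, 2.63], [-0.92, 2.1], [0.06, 2.66], [-1.3, 4.44], [0, 2.69], [-3.02, 3.02]. Speed limits (rad/s): [2.22, 2.22, 2.79, 3.14, 3.14, 3.14].

## Interface

Orientations are given as a rotation vector (axis times angle).
In Python, from cell import get_state, read_camera, hand_in, tcp_to_grasp gives the robot as it stands.
- The arm moves only by the tool carry_out, never from a script. Its argument "steps" is a list that holds one entry, the list of rows, each a list of 7 numbers: the turn, a rotation vector about the tool's x, y, z in rad, then the shift along the tool's x, y, z in m, then the finger opening in m, from 0 to 0.0919. In form: [[[wx, wy, wz, dx, dy, dz, fingers], ...]]. A call has 1 to 20 rows; each row shifts and turns the commanded pose from where the row before left it, along the tool's axes as they then stand; what a row does not reach is not made up. A row lasts 1/8 s, in which the tool goes at most 62.5 mm and 10.7 degrees, less where a joint would pass 70% of its speed; a pose out of reach is approached as far as the arm can. A call is refused whole if a number of a shift passes 0.0625 or a number of a turn 0.188, either way. A call with a gripper value outside its range is refused whole. The fingers move at their own pace and stop on an object; the grip force is fixed at half the most. Time passes only in rows, so rows that do not move let the fingers close. It gives the time, the measured TCP pose, the force, the opening and the grip force at its end, in the units of the state.
- get_state(): the state, without advancing time (a new reading comes with each control period).
- read_camera(name): name is "side" or "top"; returns a dict with "frame" (384x512x3 uint8, red, green, blue), "camera_matrix" (3x3 intrinsics, pixels), "extrinsics" (4x4, takes a point from world to camera coordinates). Camera axes: x right, y down, z forward; pixel columns grow to the right and rows downward; lengths in m; the calibration is good to about 2 mm. A picture is of the moment at which its call begins. There is no depth.
- hand_in(): hands the job in; it is judged then, once.
The state is a dict: "time_s": time; "q": joint angles; "dq": joint speeds; "joint_efforts": joint torques, N m; "tool_pos": TCP position; "tcp_rot": TCP orientation; "force": force on the tool from outside, world axes, zero at the start; "ft_torque": the same for the moment, N m; "opening": finger opening in m; "finger_force": force on a finger pad.
Only numpy, scipy, OpenCV 4.12 (cv2) and the standard library are available. Lean on these libraries where they do the work, as an engineer would, in place of code of your own. Each camera call takes 0.05 s, during which the arm holds its last target. There are 200 camera calls.

## Working session

There is one attempt and no reset: what is moved stays moved. The work goes in short steps, Python scripts to look and compute and a tool call to move; the robot and the scene stay as the last step left them, time stands still between calls to the robot, and variables do not carry over. Pictures are saved under pics/ and viewed, at most 10 in all, crops included, and the job is handed in when it is done.

Besides the shell and the picture viewer there is one more tool, called after ">>>" in YAML: its name, and indented under it one key for each argument. carry_out: Moves the arm, as the interface text tells. Its arguments: {"type":"object","properties":{"steps":{"type":"array","items":{"type":"array","items":{"type":"array","items":{"type":"number"}}}}},"required":["steps"]}

```bash
mkdir -p pics; cat > h.py <<'E'
import numpy as np,cv2
from cell import *
from scipy.spatial.transform import Rotation as R
def snap(n,f,crop=None,s=1):
    c=read_camera(n);im=c["frame"][:,:,::-1].copy()
    if crop: x0,y0,x1,y1=crop;im=im[y0:y1,x0:x1]
    cv2.imwrite("pics/"+f,cv2.resize(im,None,fx=s,fy=s,interpolation=cv2.INTER_CUBIC));return c
def px2w(c,u,v,z):
    K=c["camera_matrix"];E=c["extrinsics"];d=E[:3,:3].T@np.linalg.inv(K)@[u,v,1];o=-E[:3,:3].T@E[:3,3]
    return o+d*(z-o[2])/d[2]
def w2px(c,p):
    q=c["camera_matrix"]@(c["extrinsics"]@np.r_[p,1])[:3];return q[:2]/q[2]
E
python3 - <<'E'
from h import *
for n in("top","side"):
    c=snap(n,n+"1.png",s=1.5); print(n,c["camera_matrix"].round(1).tolist(),c["extrinsics"].round(3).tolist())
s=get_state();print(s,tcp_to_grasp)
E
```

```text
top [[363.0, 0.0, 255.2], [0.0, 363.0, 196.5], [0.0, 0.0, 1.0]] [[0.025, -1.0, 0.004, 0.044], [-0.975, -0.025, -0.223, 0.568], [0.223, 0.001, -0.975, 0.887], [0.0, 0.0, 0.0, 1.0]]
side [[484.1, 0.0, 254.6], [0.0, 484.1, 179.7], [0.0, 0.0, 1.0]] [[-1.0, -0.011, 0.015, 0.542], [-0.018, 0.526, -0.85, 0.059], [0.001, -0.851, -0.526, 1.513], [0.0, 0.0, 0.0, 1.0]]
{'time_s': 0.1, 'q': array([ 1.14562452e+00,  3.53588470e-01,  1.63404023e+00, -8.10127238e-06,
        1.15522376e+00, -2.42031249e-03]), 'dq': array([-0.00064753, -0.00161592, -0.00254648,  0.00029302, -0.00015692,
        0.00102424]), 'joint_efforts': array([-1.29493051e-04, -5.94904232e+01, -3.34935808e+01,  6.98713493e-02,
        1.83297816e-02,  7.27688928e-06]), 'tool_pos': array([0.25624975, 0.56956499, 0.21394115]), 'tcp_rot': array([-6.59062832e-01, -3.07141709e+00,  1.93615302e-03]), 'force': array([-0.03412147,  0.10322956, -0.1826794 ]), 'ft_torque': array([ 0.00211558, -0.02671239, -0.05391282]), 'finger_force': 0.0, 'opening': 0.09155036884656616} 0.0187
```

View pics/top1.png

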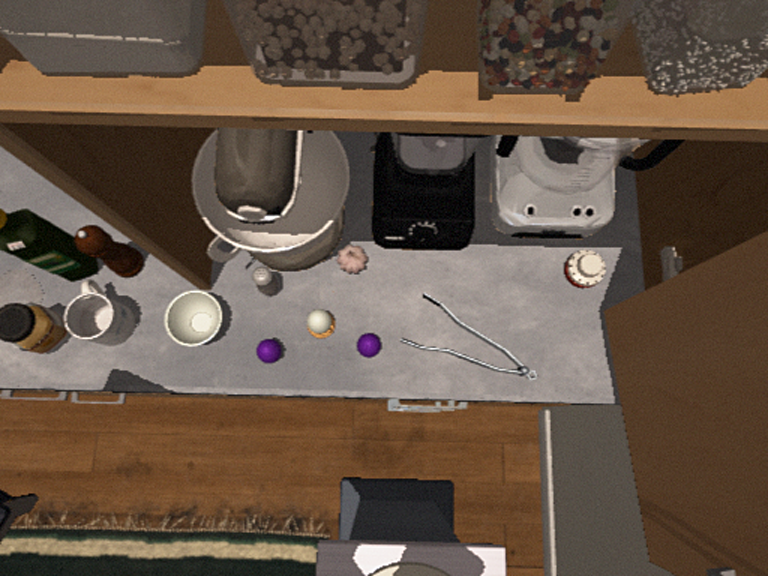

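View pics/side1.png

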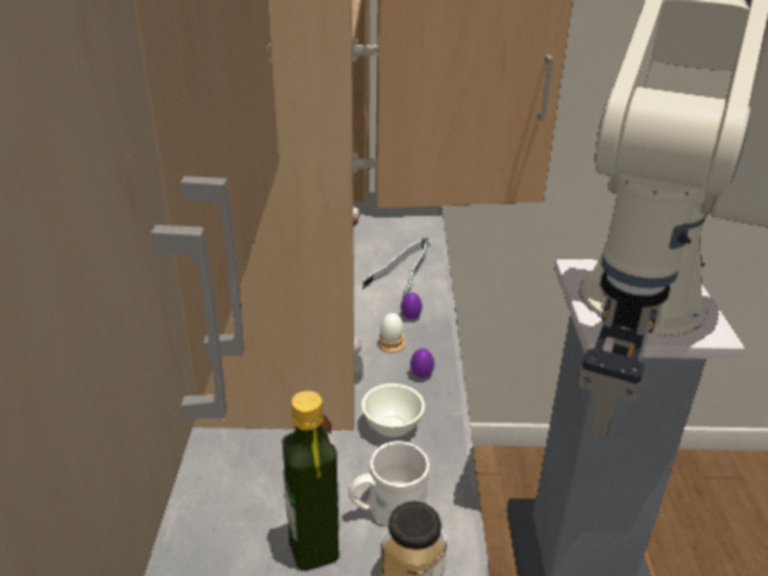

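Top (×1.5 px): the egg is white, at (320,320), standing in the wooden cup. The two purple eggs at (269,350) and (369,345) are look-alikes. The bowl is the white one at (193,318); the mug with a handle at (95,315) is not meant. Tongs hinge at (523,371), tips at (427,296) and (403,341). I'll check this in a close crop.

```bash
python3 - <<'E'
from h import *
snap("top","crop_t.png",(255,180,365,260),7);snap("top","crop_e.png",(100,165,260,255),5)
E
```

```text
(no output)
```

View pics/crop_t.png

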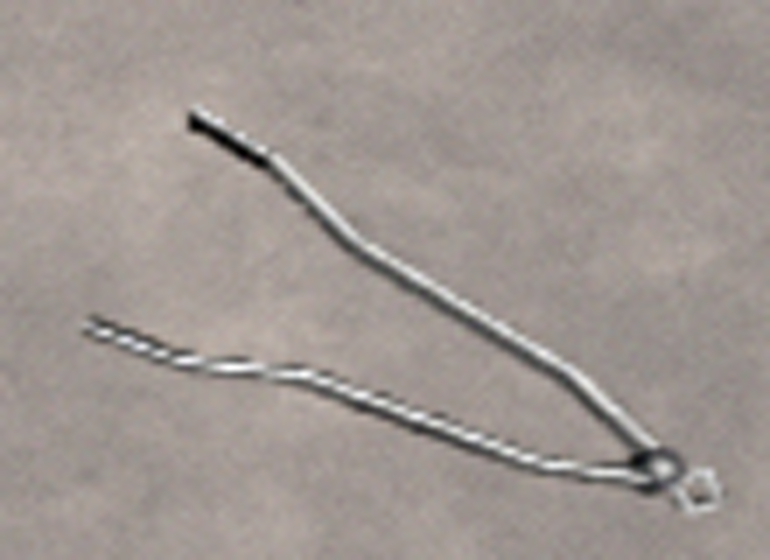

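View pics/crop_e.png

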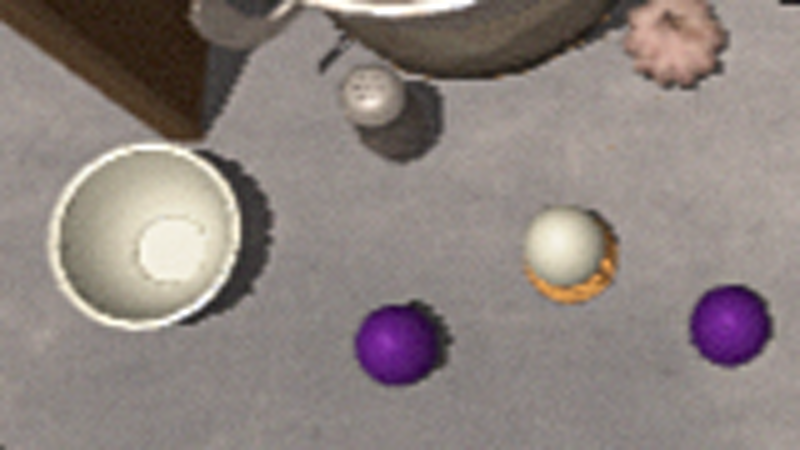

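```bash
cat >> h.py <<'E'
def cr(u,v,s,x0,y0): return (u+.5)/s-.5+x0,(v+.5)/s-.5+y0
E
python3 - <<'E'
from h import *
c=read_camera("top");T=lambda u,v,z:px2w(c,*cr(u,v,7,255,180),z);G=lambda u,v,z:px2w(c,*cr(u,v,5,100,165),z)
h=T(657,466,.026);print("hinge",h.round(4))
P={}
for n,u,v,z in[("uf",355,238,.026),("un",572,372,.026),("lf",305,373,.026),("ln",537,461,.026),("ut",193,108,.022),("lt",90,322,.022)]:
    P[n]=T(u,v,z);print(n,P[n].round(4),np.linalg.norm((P[n]-h)[:2]).round(4))
for a,b in(("uf","lf"),("un","ln"),("ut","lt")):
    m=(P[a]+P[b])/2;d=(m-h)[:2];print(a,m.round(4),"dist",np.linalg.norm(d).round(4),"yaw",np.degrees(np.arctan2(d[1],d[0])).round(2),"w",np.linalg.norm((P[a]-P[b])[:2]).round(4))
print("egg",G(564,245,.036).round(4),G(525,245,.036)-G(603,245,.036))
print("bowl",G(145,236,.05).round(4),"diam",G(49,236,.05)-G(241,236,.05),G(145,144,.05)-G(145,328,.05))
for n,u,v in(("purpleL",398,345),("purpleR",731,326)):print(n,G(u,v,.03).round(3))
print("salt",G(372,97,.09).round(3),"garlic",G(675,42,.04).round(3))
print("mixer low edge",G(450,78,.215),"panel corner",G(200,138,.0))
d=read_camera("side")
# side: egg at (391,328)/1.5
print("side egg",px2w(d,391/1.5,328/1.5,.042).round(4),"bowl rim",px2w(d,393/1.5,410/1.5,.05).round(4), "hinge",px2w(d,426/1.5,240/1.5,.026).round(4))
E
```

```text
hinge [ 0.447  -0.1917  0.026 ]
uf [ 0.5316 -0.078   0.026 ] 0.1417
un [ 0.4818 -0.1604  0.026 ] 0.0468
lf [ 0.4789 -0.0586  0.026 ] 0.1369
ln [ 0.4477 -0.1463  0.026 ] 0.0454
ut [ 0.5824 -0.0154  0.022 ] 0.2223
lt [0.4969 0.0235 0.022 ] 0.2209
uf [ 0.5052 -0.0683  0.026 ] dist 0.1365 yaw 64.73 w 0.0562
un [ 0.4648 -0.1534  0.026 ] dist 0.0423 yaw 65.08 w 0.0369
ut [0.5397 0.0041 0.022 ] dist 0.2166 yaw 64.66 w 0.0939
egg [0.5233 0.1714 0.036 ] [-0.00106595  0.04159734  0.        ]
bowl [0.52   0.3902 0.05  ] diam [-0.00258542  0.10080938  0.        ] [0.09811379 0.01006874 0.        ]
purpleL [0.468 0.257 0.03 ]
purpleR [0.483 0.081 0.03 ]
salt [0.588 0.267 0.09 ] garlic [0.636 0.116 0.04 ]
mixer low edge [0.56543211 0.20421508 0.215     ] panel corner [0.58527788 0.38279075 0.        ]
side egg [0.5244 0.1789 0.042 ] bowl rim [0.5215 0.4066 0.05  ] hinge [ 0.4443 -0.183   0.026 ]
```

```bash
python3 - <<'E'
from h import *
c=snap("side","s2.png",(228,150,318,300),4)
for n,p in dict(hinge=(.447,-.1917,.026),ut=(.5824,-.0154,.022),lt=(.4969,.0235,.022),eggtop=(.5233,.1714,.069),eggc=(.5233,.1714,.036),bowlc=(.52,.3902,.05),bowlL=(.57,.3902,.05),bowlR=(.47,.3902,.05),bowlF=(.52,.4402,.05),bowlB=(.52,.3402,.05)).items():
    u,v=w2px(c,p);print(n,((u-228)*4+1.5).round(0),((v-150)*4+1.5).round(0))
E
```

```text
hinge 222.0 36.0
ut 58.0 148.0
lt 168.0 177.0
eggtop 135.0 238.0
eggc 134.0 277.0
bowlc 140.0 476.0
bowlL 56.0 474.0
bowlR 224.0 477.0
bowlF 140.0 535.0
bowlB 140.0 421.0
```

View pics/s2.png

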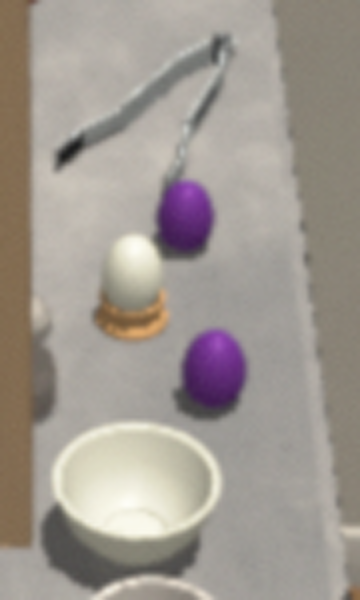

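The side view agrees with the top estimates to about 2 mm: egg top at crop (133,235) against (135,238) predicted, hinge (221,37) against (222,36). Moving now.

>>> carry_out:
  steps:
    - [[0, 0, 0.1323, 0, 0, 0, 0.0919], [0, 0, 0.1323, 0, 0, 0, 0.0919], [0, 0, 0.1323, 0, 0, 0, 0.0919], [0, 0, 0.1323, 0, 0, 0, 0.0919], [0, 0, 0.1323, 0, 0, 0, 0.0919], [0, 0, 0.1323, 0, 0, 0, 0.0919], [0, 0, 0.1323, 0, 0, 0, 0.0919], [0, 0, 0.1323, 0, 0, 0, 0.0919], [0, 0, 0.1323, 0, 0, 0, 0.0919], [0, 0, 0.1323, 0, 0, 0, 0.0919], [0, 0, 0.1323, 0, 0, 0, 0.0919], [0, 0, 0.1323, 0, 0, 0, 0.0919]]

```text
time_s: 1.85
tool_pos: [0.2564, 0.5699, 0.2146]
tcp_rot: [2.656, 1.678, -0.0]
force: [-0.8, -0.9, 0.8]
opening: 0.0921
finger_force: 0.0
```

>>> carry_out:
  steps:
    - [[0, 0, 0, -0.0254, 0.0248, 0.005, 0.0919], [0, 0, 0, -0.0254, 0.0248, 0.005, 0.0919], [0, 0, 0, -0.0254, 0.0248, 0.005, 0.0919], [0, 0, 0, -0.0254, 0.0248, 0.005, 0.0919], [0, 0, 0, -0.0254, 0.0248, 0.005, 0.0919], [0, 0, 0, -0.0254, 0.0248, 0.005, 0.0919], [0, 0, 0, -0.0254, 0.0248, 0.005, 0.0919], [0, 0, 0, -0.0254, 0.0248, 0.005, 0.0919], [0, 0, 0, -0.0254, 0.0248, 0.005, 0.0919], [0, 0, 0, -0.0254, 0.0248, 0.005, 0.0919], [0, 0, 0, -0.0254, 0.0248, 0.005, 0.0919], [0, 0, 0, -0.0254, 0.0248, 0.005, 0.0919], [0, 0, 0, -0.0254, 0.0248, 0.005, 0.0919], [0, 0, 0, -0.0254, 0.0248, 0.005, 0.0919], [0, 0, 0, -0.0254, 0.0248, 0.005, 0.0919], [0, 0, 0, -0.0254, 0.0248, 0.005, 0.0919], [0, 0, 0, -0.0254, 0.0248, 0.005, 0.0919], [0, 0, 0, -0.0254, 0.0248, 0.005, 0.0919], [0, 0, 0, -0.0254, 0.0248, 0.005, 0.0919], [0, 0, 0, -0.0254, 0.0248, 0.005, 0.0919]]

```text
time_s: 4.35
tool_pos: [0.4896, -0.102, 0.1146]
tcp_rot: [2.652, 1.683, 0.001]
force: [0.5, -0.3, 0.4]
opening: 0.092
finger_force: 0.0
```

```bash
cat >> h.py <<'E'
def go(p,yaw=None):
    """tool-frame shift to world point p, and tool-z turn to bring the tool's x to azimuth yaw"""
    s=get_state();M=R.from_rotvec(s["tcp_rot"]).as_matrix()
    print("t",round(s["time_s"],2),"tcp",s["tool_pos"].round(4),"xaz",np.degrees(np.arctan2(M[1,0],M[0,0])).round(2),"zax",M[:,2].round(4),"q",s["q"].round(2),"F",s["force"].round(1),"open",round(s["opening"],4),"ff",round(s["finger_force"],1))
    print("shift",(M.T@(np.array(p)-s["tool_pos"])).round(4))
E
python3 -c "
from h import *
go((.4896,-.1012,.004))"
```

```text
t 4.35 tcp [ 0.4896 -0.102   0.1146] xaz 64.81 zax [ 5.e-04 -0.e+00 -1.e+00] q [-0.21  0.29  1.99  0.    0.87  0.23] F [ 0.5 -0.3  0.4] open 0.092 ff 0.0
shift [ 0.0008 -0.0004  0.1106]
```

>>> carry_out:
  steps:
    - [[0, 0, 0, 0, 0, 0.015, 0.0919], [0, 0, 0, 0, 0, 0.02, 0.0919], [0, 0, 0, 0, 0, 0.02, 0.0919], [0, 0, 0, 0, 0, 0.02, 0.0919], [0, 0, 0, 0, 0, 0.015, 0.0919], [0, 0, 0, 0, 0, 0.01, 0.0919], [0, 0, 0, 0, 0, 0.006, 0.0919], [0, 0, 0, 0, 0, 0.004, 0.0919], [0, 0, 0, 0, 0, 0, 0.07], [0, 0, 0, 0, 0, 0, 0.055], [0, 0, 0, 0, 0, 0, 0.05], [0, 0, 0, 0, 0, 0, 0.046], [0, 0, 0, 0, 0, 0, 0.044], [0, 0, 0, 0, 0, 0, 0.044], [0, 0, 0, 0, 0, 0, 0.044], [0, 0, 0, 0, 0, 0, 0.044]]

```text
time_s: 6.35
tool_pos: [0.4894, -0.1009, 0.0048]
tcp_rot: [2.652, 1.683, 0.001]
force: [0.5, 0.0, 3.7]
opening: 0.0444
finger_force: 8.2
```

```bash
python3 -c "
from h import *
go((.4896,-.1012,.004))
snap('top','t3.png',(200,160,370,280),4.5)"
```

```text
t 6.35 tcp [ 0.4894 -0.1009  0.0048] xaz 64.81 zax [ 5.e-04 -1.e-04 -1.e+00] q [-0.21  0.47  2.05  0.    0.62  0.23] F [0.5 0.  3.7] open 0.0444 ff 8.2
shift [-0.0002  0.0003  0.0008]
```

View pics/t3.png

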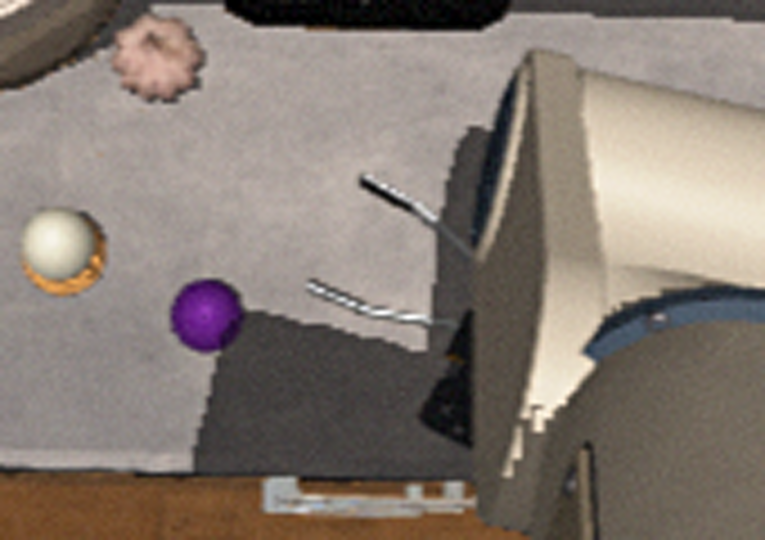

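>>> carry_out:
  steps:
    - [[0, 0, 0, 0, 0, -0.004, 0.043], [0, 0, 0, 0, 0, -0.01, 0.043], [0, 0, 0, 0, 0, -0.02, 0.043], [0, 0, 0, 0, 0, -0.022, 0.043], [0, 0, 0, 0, 0, -0.022, 0.043], [0, 0, 0, 0, 0, -0.022, 0.043], [0, 0, 0, 0, 0, -0.022, 0.043], [0, 0, 0, 0, 0, -0.018, 0.043], [0, 0, 0, 0, 0, -0.01, 0.043], [0, 0, 0, 0.006, -0.0105, 0, 0.043], [0, 0, 0, 0.0121, -0.0212, 0, 0.043], [0, 0, 0, 0.0121, -0.0212, 0, 0.043], [0, 0, 0, 0.0121, -0.0212, 0, 0.043], [0, 0, 0, 0.0121, -0.0212, 0, 0.043], [0, 0, 0, 0.006, -0.0105, 0, 0.043]]

```text
time_s: 8.28
tool_pos: [0.4168, 0.0004, 0.1539]
tcp_rot: [-2.65, -1.685, 0.003]
force: [-0.0, -0.5, -1.8]
opening: 0.0429
finger_force: 7.1
```

>>> carry_out:
  steps:
    - [[0, 0, 0.06, 0, 0, 0, 0.043], [0, 0, 0.12, 0, 0, 0, 0.043], [0, 0, 0.12, 0, 0, 0, 0.043], [0, 0, 0.12, 0, 0, 0, 0.043], [0, 0, 0.12, 0, 0, 0, 0.043], [0, 0, 0.12, 0, 0, 0, 0.043], [0, 0, 0.12, 0, 0, 0, 0.043], [0, 0, 0.12, 0, 0, 0, 0.043], [0, 0, 0.12, 0, 0, 0, 0.043], [0, 0, 0.111, 0, 0, 0, 0.043], [0, 0, 0, 0, 0, 0, 0.043]]

```text
time_s: 9.65
tool_pos: [0.4185, -0.0009, 0.1543]
tcp_rot: [3.142, 0.002, -0.001]
force: [0.5, 0.1, -1.1]
opening: 0.043
finger_force: 7.1
```

```bash
python3 -c "
from h import *
go((.419,.1714,.15))
"
```

```text
t 9.65 tcp [ 0.4185 -0.0009  0.1543] xaz 0.07 zax [-7.e-04 -0.e+00 -1.e+00] q [-0.01  0.11  2.11 -0.    0.92  1.56] F [ 0.5  0.1 -1.1] open 0.043 ff 7.1
shift [ 0.0007 -0.1723  0.0043]
```

>>> carry_out:
  steps:
    - [[0, 0, 0, 0, -0.011, 0, 0.043], [0, 0, 0, 0, -0.022, 0, 0.043], [0, 0, 0, 0, -0.022, 0, 0.043], [0, 0, 0, 0, -0.022, 0, 0.043], [0, 0, 0, 0, -0.022, 0, 0.043], [0, 0, 0, 0, -0.022, 0, 0.043], [0, 0, 0, 0, -0.022, 0, 0.043], [0, 0, 0, 0, -0.018, 0.01, 0.043], [0, 0, 0, 0, -0.0113, 0.02, 0.043], [0, 0, 0, 0, 0, 0.02, 0.043], [0, 0, 0, 0, 0, 0.015, 0.043], [0, 0, 0, 0, 0, 0, 0.043], [0, 0, 0, 0, 0, 0, 0.043]]

```text
time_s: 11.28
tool_pos: [0.4193, 0.1713, 0.09]
tcp_rot: [-3.141, -0.001, -0.001]
force: [0.2, 0.5, -1.3]
opening: 0.0432
finger_force: 7.1
```

```bash
python3 -c "
from h import *
go((.419,.1714,.03))
snap('top','t4.png',(170,160,270,235),8)
snap('side','s4.png',(210,170,310,245),8)
"
```

```text
t 11.28 tcp [0.4193 0.1713 0.09  ] xaz 0.02 zax [ 4.e-04  2.e-04 -1.e+00] q [ 0.38  0.26  2.1  -0.    0.78  1.95] F [ 0.2  0.5 -1.3] open 0.0432 ff 7.1
shift [-0.0004 -0.0001  0.06  ]
```

View pics/t4.png

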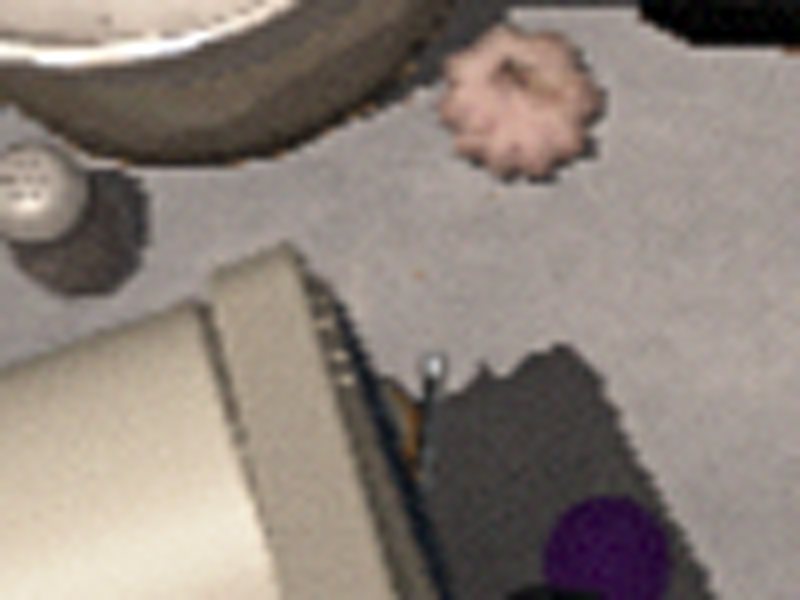

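View pics/s4.png

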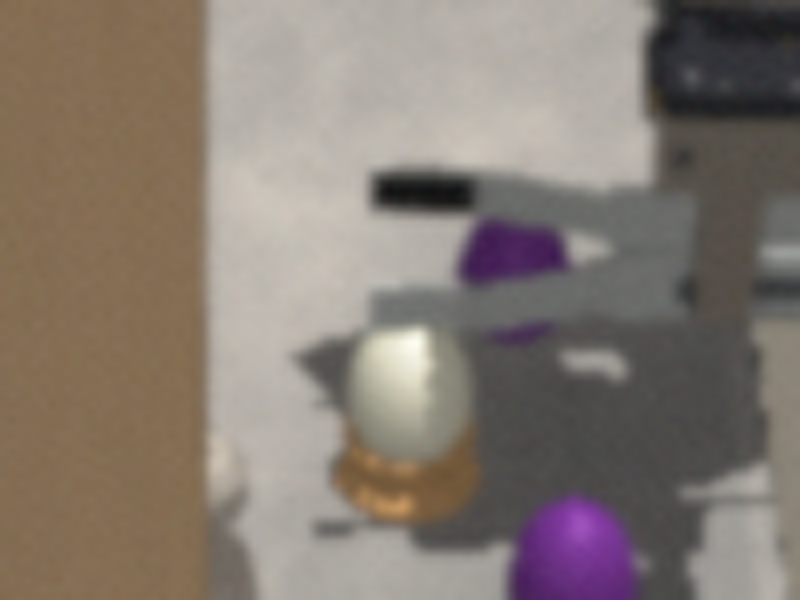

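```bash
python3 -c "
from h import *
c=read_camera('side')
f=lambda *p:((w2px(c,p)-[210,170])*8+3.5).round(0)
z0=.085
for n,p in dict(farpad_tip_top=(.542,.138,z0+.021),farpad_tip_bot=(.542,.138,z0+.005),farpad_back=(.506,.138,z0+.013),near_tip_top=(.542,.208,z0+.022),near_tip_bot=(.542,.208,z0+.004),eggtop=(.5233,.1714,.069)).items():print(n,f(*p))
print(f(.52,.138,z0)-f(.53,.138,z0))
"
```

```text
farpad_tip_top [362. 172.]
farpad_tip_bot [361. 211.]
farpad_back [465. 194.]
near_tip_top [360. 285.]
near_tip_bot [359. 330.]
eggtop [414. 317.]
[28.  1.]
```

```bash
python3 -c "
from h import *
c=read_camera('top')
print(px2w(c,*cr(432,357,8,170,160),.107).round(4),px2w(c,*cr(420,470,8,170,160),.107).round(4))
"
```

```text
[0.5352 0.1364 0.107 ] [0.4996 0.1385 0.107 ]
```

>>> carry_out:
  steps:
    - [[0, 0, 0, 0.0025, 0, 0, 0.043], [0, 0, 0, 0.0025, 0, 0, 0.043], [0, 0, 0, 0, 0, 0.006, 0.043], [0, 0, 0, 0, 0, 0.01, 0.043], [0, 0, 0, 0, 0, 0.01, 0.043], [0, 0, 0, 0, 0, 0.01, 0.043], [0, 0, 0, 0, 0, 0.01, 0.043], [0, 0, 0, 0, 0, 0.008, 0.043], [0, 0, 0, 0, 0, 0.0057, 0.043], [0, 0, 0, 0, 0, 0, 0.043], [0, 0, 0, 0, 0, 0, 0.043]]

```text
time_s: 12.85
tool_pos: [0.4242, 0.1712, 0.0301]
tcp_rot: [-3.141, -0.0, -0.001]
force: [-0.8, -0.2, -1.3]
opening: 0.0432
finger_force: 7.1
```

```bash
python3 -c "
from h import *
go((.424,.1714,.0303))
snap('side','s5.png',(210,170,310,245),8)
"
```

```text
t 12.85 tcp [0.4242 0.1712 0.0301] xaz 0.01 zax [ 3.e-04  1.e-04 -1.e+00] q [ 0.38  0.38  2.13 -0.    0.64  1.95] F [-0.8 -0.2 -1.3] open 0.0432 ff 7.1
shift [-0.0002 -0.0002 -0.0002]
```

View pics/s5.png

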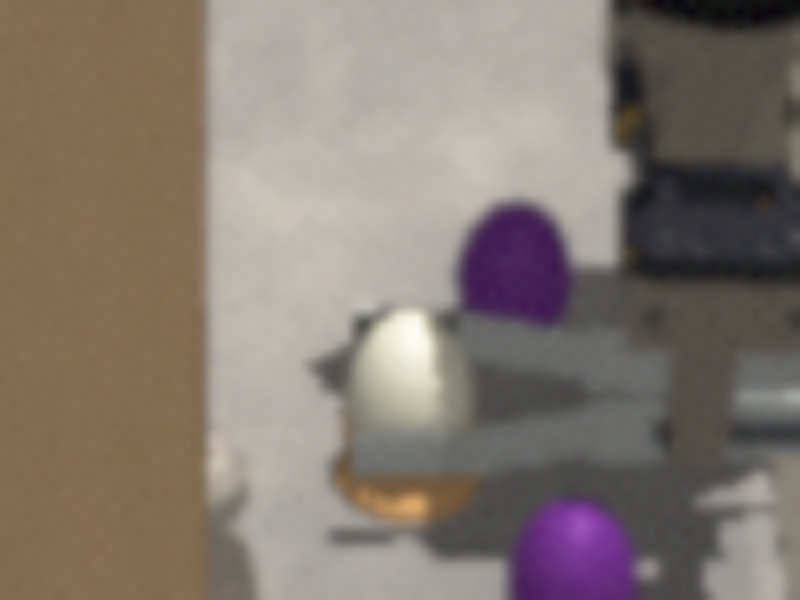

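The jaws straddle the egg: egg cols 350–470, near jaw tip at col 353, far pad just visible at (365,320). I'm closing on it now.

>>> carry_out:
  steps:
    - [[0, 0, 0, 0, 0, 0, 0.041], [0, 0, 0, 0, 0, 0, 0.039], [0, 0, 0, 0, 0, 0, 0.037], [0, 0, 0, 0, 0, 0, 0.0355], [0, 0, 0, 0, 0, 0, 0.034], [0, 0, 0, 0, 0, 0, 0.033], [0, 0, 0, 0, 0, 0, 0.032], [0, 0, 0, 0, 0, 0, 0.031], [0, 0, 0, 0, 0, 0, 0.03], [0, 0, 0, 0, 0, 0, 0.028], [0, 0, 0, 0, 0, 0, 0.026], [0, 0, 0, 0, 0, 0, 0.024], [0, 0, 0, 0, 0, 0, 0.024], [0, 0, 0, 0, 0, 0, 0.024]]

```text
time_s: 14.65
tool_pos: [0.424, 0.1712, 0.0299]
tcp_rot: [3.142, 0.0, -0.0]
force: [0.4, -0.4, -2.0]
opening: 0.0309
finger_force: 30.0
```

>>> carry_out:
  steps:
    - [[0, 0, 0, 0, 0, -0.003, 0.024], [0, 0, 0, 0, 0, -0.005, 0.024], [0, 0, 0, 0, 0, -0.008, 0.024], [0, 0, 0, 0, 0, -0.01, 0.024], [0, 0, 0, 0, 0, -0.01, 0.024], [0, 0, 0, 0, 0, -0.01, 0.024], [0, 0, 0, 0, 0, -0.01, 0.024], [0, 0, 0, 0, 0, -0.01, 0.024], [0, 0, 0, 0, 0, -0.01, 0.024], [0, 0, 0, 0, 0, -0.01, 0.024], [0, 0, 0, 0, 0, -0.008, 0.024], [0, 0, 0, 0, 0, -0.004, 0.024], [0, 0, 0, 0, 0, -0.002, 0.024], [0, 0, 0, 0, 0, 0, 0.024]]

```text
time_s: 16.4
tool_pos: [0.4239, 0.1711, 0.1298]
tcp_rot: [3.142, 0.0, -0.0]
force: [-0.1, -0.1, -2.3]
opening: 0.0313
finger_force: 30.0
```

```bash
python3 -c "
from h import *
go((.421,.3902,.13))
snap('side','s6.png',(200,130,350,242),5)
"
```

```text
t 16.4 tcp [0.4239 0.1711 0.1298] xaz 0.01 zax [-1.e-04 -1.e-04 -1.e+00] q [ 0.38  0.2   2.06 -0.    0.88  1.95] F [-0.1 -0.1 -2.3] open 0.0313 ff 30.0
shift [-2.900e-03 -2.191e-01 -2.000e-04]
```

View pics/s6.png

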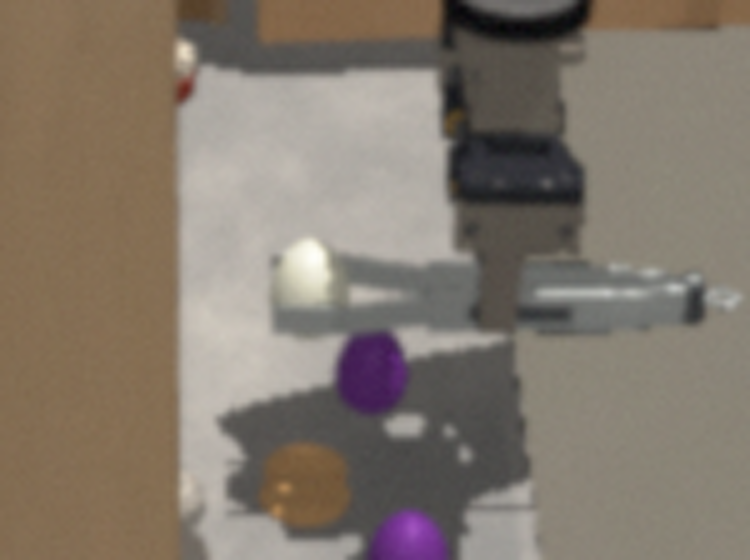

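The egg is held upright in the tongs (crop 307,275), and the empty cup is still standing at (305,485). Carrying it to the bowl.

>>> carry_out:
  steps:
    - [[0, 0, 0, 0, -0.004, 0, 0.024], [0, 0, 0, 0, -0.008, 0, 0.024], [0, 0, 0, 0, -0.014, 0, 0.024], [0, 0, 0, -0.001, -0.018, 0, 0.024], [0, 0, 0, -0.001, -0.021, 0, 0.024], [0, 0, 0, -0.001, -0.022, 0, 0.024], [0, 0, 0, 0, -0.022, 0, 0.024], [0, 0, 0, 0, -0.022, 0, 0.024], [0, 0, 0, 0, -0.022, 0, 0.024], [0, 0, 0, 0, -0.021, 0, 0.024], [0, 0, 0, 0, -0.018, 0, 0.024], [0, 0, 0, 0, -0.014, 0, 0.024], [0, 0, 0, 0, -0.008, 0, 0.024], [0, 0, 0, 0, -0.005, 0, 0.024], [0, 0, 0, 0, 0, 0, 0.024], [0, 0, 0, 0, 0, 0, 0.024], [0, 0, 0, 0, 0, 0, 0.024], [0, 0, 0, 0, 0, 0, 0.024]]

```text
time_s: 18.7
tool_pos: [0.421, 0.3899, 0.1299]
tcp_rot: [3.142, -0.0, 0.0]
force: [-0.6, -0.1, -2.1]
opening: 0.0308
finger_force: 30.0
```

```bash
python3 -c "
from h import *
go((.421,.3902,.13))
# numeric check: whitish egg blob in the side picture vs prediction
c=read_camera('side');im=c['frame'].astype(int)
u,v=w2px(c,(.521,.39,.137)).round(1);print('pred egg',u,v)
u,v=int(u),int(v);w=im[v-30:v+30,u-30:u+30]
m=((w.min(2)>165)).astype(np.uint8);n,l,s,ce=cv2.connectedComponentsWithStats(m)
for i in range(1,n):
  if s[i,4]>15:print(s[i],ce[i]+[u-30,v-30])
for r in range(-16,17,3):print(r,[tuple(im[v+r,u+k]) [0] for k in range(-14,15,2)])
"
```

```text
t 18.7 tcp [0.421  0.3899 0.1299] xaz -0.01 zax [ 0. -0. -1.] q [ 0.74  0.37  1.82 -0.    0.95  2.32] F [-0.6 -0.1 -2.1] open 0.0308 ff 30.0
shift [-0.     -0.0003 -0.0001]
pred egg 263.1 239.9
[  4   0  27  25 397] [246.84634761 217.49370277]
[ 24  19  17  17 167] [263.45508982 236.62874251]
[10 27  4  8 19] [244.05263158 239.47368421]
[ 8 50  8 10 55] [244.83636364 264.01818182]
-16 [np.int64(179), np.int64(184), np.int64(219), np.int64(196), np.int64(207), np.int64(228), np.int64(230), np.int64(223), np.int64(185), np.int64(171), np.int64(196), np.int64(166), np.int64(165), np.int64(160), np.int64(161)]
-13 [np.int64(177), np.int64(170), np.int64(145), np.int64(209), np.int64(228), np.int64(229), np.int64(232), np.int64(230), np.int64(229), np.int64(204), np.int64(177), np.int64(166), np.int64(162), np.int64(156), np.int64(161)]
-10 [np.int64(177), np.int64(146), np.int64(122), np.int64(114), np.int64(132), np.int64(187), np.int64(237), np.int64(245), np.int64(233), np.int64(163), np.int64(200), np.int64(158), np.int64(158), np.int64(162), np.int64(163)]
-7 [np.int64(172), np.int6
[... 1084 characters left out ...]
.int64(130), np.int64(103)]
8 [np.int64(173), np.int64(175), np.int64(169), np.int64(120), np.int64(115), np.int64(112), np.int64(113), np.int64(113), np.int64(113), np.int64(112), np.int64(111), np.int64(116), np.int64(120), np.int64(109), np.int64(108)]
11 [np.int64(174), np.int64(174), np.int64(169), np.int64(142), np.int64(138), np.int64(129), np.int64(111), np.int64(108), np.int64(107), np.int64(103), np.int64(97), np.int64(106), np.int64(102), np.int64(90), np.int64(86)]
14 [np.int64(172), np.int64(176), np.int64(175), np.int64(170), np.int64(131), np.int64(97), np.int64(79), np.int64(81), np.int64(79), np.int64(79), np.int64(78), np.int64(77), np.int64(75), np.int64(76), np.int64(74)]
```

The egg blob is at side pixel (263.5,236.6). The lower part is hidden by the jaw, and the predicted centre was (263,240), so it sits over the middle of the bowl. The grip is steady at 30 N.

```bash
python3 -c "
from cell import *
print(hand_in())"
```

```text
the job is handed in; nothing more can be done
None
```

I handed the job in with the egg held in the tongs over the middle of the white bowl, its lower end about 6 cm above the rim, at 18.7 s on the robot's clock and with a steady 30 N grip; the hand-in gave no verdict back.

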